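# Index the circuit-board turntable to the green line

### The arm

A 6-joint arm with a two-finger parallel gripper is mounted at the origin on the work surface. World frame = base frame: x ahead of the robot, y to its left, z up, the work surface at z = 0. Lengths are in mm, angles in rad, forces in N, time in s.
With the tool pointing down it reaches from about 300 to 875 mm from the base axis. Payload 6.4 kg.
Tool frame: the origin (TCP) lies on the mounting face of the last link; the fingertips stand 166 mm ahead of it and the grasp point (between the pads) lies 147 mm ahead of it (bot.hold_point_z is the distance from the TCP to the grasp point, in mm); z points along the fingers, y is the line along which they close (so a half turn about z gives the same grasp; the last joint's range is limited). The gripper opens to 88 mm and grips with 3 to 60 N. Pads are 18 mm wide; open, the fingers measure 123 mm over their backs; the gripper's body (75 mm by 187 mm) begins 45 mm behind the grasp point.
Start: joints at [-1.371, 0.181, 1.607, -0, 1.354, -0.206], TCP at [227.001, -528.312, 404.714] pointing down, gripper open.
Joint ranges: [-2.99, 2.99], [-0.89, 2.07], [0.3, 2.58], [-1.14, 4.28], [0, 2.63], [-3.12, 3.12]. Speed limits (rad/s): [2.57, 2.57, 3.01, 3.14, 3.14, 3.14].

### API

Orientations are given as a unit quaternion [w, x, y, z].
In Python, from rig import sensors, optics, bot gives the robot as it stands. The module is installed in compiled form; this text tells all that it offers.
- The arm moves only by the shell command python3 -m crank 'ROWS' [FORCE]. ROWS is JSON, a list of rows, each a list of 3 entries, a list of its own where there are three numbers: the turn, a rotation vector about the tool's x, y, z in units of 0.1 rad (1.0 is 0.1 rad), then the shift along the tool's x, y, z in units of 0.03 m (1.0 is 0.03 m), then the opening, from -1 (shut) to 1 (fully open). A call has 1 to 8 rows; each row shifts and turns the commanded pose from where the row before left it, along the tool's axes as they then stand; what a row does not reach is not made up. A row lasts 1/12 s, in which the tool goes at most 41.7 mm and 7.16 degrees, less where a joint would pass 70% of its speed; a pose out of reach is approached as far as the arm can. A call with a number of a shift or a turn outside -1 to 1 is refused whole. A call with a gripper value outside its range is refused whole. The fingers move at their own pace and stop on an object; FORCE is the grip in N (left out, the last holds). Time passes only in rows, so rows that do not move let the fingers close. It gives the time, the measured TCP pose, the force, the opening and the grip force at its end, in the units of the state.
- sensors.state(): the state, without advancing time (a new reading comes with each control period).
- optics.camera(name): name is "scene" or "top" or "wrist"; returns (picture, depth): 420x560x3 uint8, blue, green, red; 420x560 float32, mm along the optical axis (not along the pixel's ray), 0 where there is no reading.
- optics.camera_info(name): a dict with "fx", "fy", "cx", "cy" (pixels), "R" (3x3) and "t" (3): a world point X has camera coordinates R X + t. Camera axes: x right, y down, z forward; pixel columns grow to the right and rows downward; lengths in mm; the calibration is good to about 2 mm. A picture is of the moment at which its call begins: read the wrist's pose just before it. camera_info takes no time and is no camera call; for the wrist camera it gives the pose at the moment of the call.
- bot.finish_job(): hands the job in; it is judged then, once.
Trained networks look in the newest picture that a camera, given by its name, has taken for a name from the list of things; names that differ only in an ending like _2 or _b are one class to them, and where a whole thing is asked for, a point or a joint stands for the part that bears it (a point fixed in the world has none). Each returns a list of dicts, best first, with "confidence" (0 to 1); they miss things now and then, are a little off and sometimes report something else, mostly with a low value. They report only what shows in the picture. A call takes as long as a camera call. They do not tell look-alikes from the thing itself.
- optics.find_in(camera, thing): "xyz" ([x, y, z] in mm, in world coordinates, good to about 4 mm: the middle of the surface that is visible of it).
- optics.cut_out(camera, thing): "pixels" (420x560 bool, what is visible of it).
- optics.spot_point(camera, thing): "xyz" ([x, y, z] in mm, in world coordinates, good to about 4 mm: a listed point, or the origin of a listed thing).
The state is a dict: "time": time; "joint_positions": joint angles; "dq": joint speeds; "joint_efforts": joint torques, N m; "ee_pos": TCP position; "eef_rot": TCP orientation; "contact_force": force on the tool from outside, world axes, zero at the start; "wrist_torque": the same for the moment, N m; "grip_width": finger opening in mm; "grasp_force": force on a finger pad.
Only numpy, scipy, OpenCV 4.12 (cv2) and the standard library are available. Lean on these libraries where they do the work, as an engineer would, in place of code of your own. Each camera call takes 0.05 s, during which the arm holds its last target. There are 200 camera calls.

### The job

Turn the circuit-board turntable until the white index mark on its disc lines up with the green clip on the scale ring. Turn it by gently pushing the red finger post round with the fingertips, without gripping the post; leave the circuit board untouched and the jar, screwdriver and pencil case where they are. When it is set, take the hand clear.

Things in the scene. Friction and masses are not known exactly. Their poses are not given: they have to be found in the camera images.
- axis (a point): centre of the turntable, on the disc's upright turning axis at the height of the disc's top face (42 mm above the table). The turntable is a dark steel disc, 150 mm across and 6 mm thick, on a fixed round aluminium base 210 mm across and 36 mm high, whose top is a scale ring with a black line every 15 degrees. z is up; its x axis has no bearing on the task. The whole unit stands at a different place and yaw each time and cannot move
- disc (a joint): angle of the disc on its base in rad, growing anticlockwise seen from above. It turns freely both ways, whole turns too (no stop within reach), with a stiff friction of about 0.07 N m (1.2 N at the post), and stays where it is left
- mark (a point): outer end of the white index mark, a radial line 5 mm wide and 30 mm long on the disc's top that runs out to the rim; the point lies 76 mm from the axis and turns with the disc
- green_line (a point): inner end of the green clip, the target: a green tab 10 mm wide, 27 mm long, 5 mm thick lying radially on the scale ring, its top at 41 mm above the table. The point lies on the clip's centre line 76 mm from the axis, so the mark meets it when lined up. The clip is fixed and stands somewhere else on the ring each time
- yellow_line (a point): the same point of a yellow clip of the same shape: the previous position, not the target. Fixed
- post: red upright finger post, a sleeve 16 mm in diameter and 40 mm tall that spins freely on its own pin on the disc, 60 mm from the axis and 90 degrees anticlockwise (from above) of the white mark. Origin at the centre of its foot, on the disc's top face
- post_top (a point): centre of the post's top, 82 mm above the table
- board (a point): small blue circuit board, 56 by 42 mm, screwed to the middle of the disc; its parts reach 15 mm above the disc's top, its corners 35 mm from the axis. The point lies over its centre, 14 mm above the disc's top face. Not to be touched
- jar: loose amber flux jar with a black cap, 44 mm across, 48 mm tall, standing near the turntable. Origin at the centre of its underside. To be left alone
- screwdriver: loose screwdriver with an orange handle, 160 mm long, its handle about 25 mm thick, lying along its x axis near the turntable. To be left alone
- case: loose tan pencil case, 170 by 55 by 30 mm, lying flat near the turntable, long side along its x axis. Origin at the centre of its underside. To be left alone
There are look-alikes about, which are no part of the job. Of the things that look like the part that bears axis, the middle-sized one is meant.

How it is judged (in metres and radians):
On the way, in this order (a step that is already met when the one before it is completed fails the run):
1. the post is touched by the fingers (contact force between the fingers and post above 0.3 N), for 0.05 s.
2. the white mark is lined up with the green clip (horizontal distance between mark and green_line below 0.005 m), for 0.2 s.
At the end, for the whole second after the job is handed in: The end of the white mark is within 5 mm of the green clip's centre line (on the clip's 10 mm width) and the disc is at rest (horizontal distance between mark and green_line below 0.005 m and velocity of joint disc between -0.03 and 0.03 rad/s); the robot touches nothing.
It fails at once if the post is gripped or shoved hard (over 20 N) (contact force between the fingers and post above 20 N).
It fails at once if the circuit board is touched (contact force between any of the fingers, the arm and circuit_board above 0.5 N).
It fails at once if the jar is moved more than 15 mm or lifted (distance of jar from where it was at the start of the episode above 0.015 m).
It fails at once if the screwdriver is moved more than 15 mm or lifted (distance of screwdriver from where it was at the start of the episode above 0.015 m).
It fails at once if the pencil case is moved more than 15 mm or lifted (distance of case from where it was at the start of the episode above 0.015 m).
It also fails if it takes over 43 s, if anything falls off the work surface, if the arm or the gripper's body presses on something with over 40 N, if the wrist force passes 120 N, or if a joint passes its speed limit or range.

## Working session

There is one attempt and no reset: what is moved stays moved. The work goes in short steps, Python scripts to look and compute and a shell command to move; the robot and the scene stay as the last step left them, time stands still between calls to the robot, and variables do not carry over. Pictures are saved under pics/ and viewed, at most 10 in all, crops included, and the job is handed in when it is done.

```bash
mkdir -p pics; python3 - <<'E'
from rig import sensors, optics, bot
import cv2
print(sensors.state()['ee_pos'],sensors.state()['eef_rot'])
for c in ['top','scene']:
    p,d=optics.camera(c); cv2.imwrite(f'pics/{c}0.png',p)
    for t in ['axis','mark','green_line','yellow_line','post_top','board','jar','screwdriver','case']:
        print(c,t,[([round(float(v)) for v in r['xyz']],round(r['confidence'],2)) for r in optics.spot_point(c,t)])
print(sensors.state()['time'])
E
```

```text
[ 226.95444689 -528.03790486  403.81638565] [-8.60585718e-04  9.79482708e-01  2.01526384e-01  1.22846507e-05]
top axis [([500, -47, 42], 0.9), ([466, -376, 32], 0.63), ([465, 306, 57], 0.57), ([583, -51, 42], 0.33)]
top mark [([576, -33, 39], 0.76), ([564, 342, 60], 0.73), ([531, -357, 33], 0.67), ([493, 10, 39], 0.16)]
top green_line [([431, -77, 42], 0.54)]
top yellow_line [([579, -54, 41], 0.51)]
top post_top [([491, 10, 82], 0.5), ([437, 384, 110], 0.47), ([458, -322, 67], 0.37)]
top board [([502, -47, 58], 0.79), ([475, -367, 36], 0.72), ([466, 308, 79], 0.69)]
top jar [([412, 100, 2], 0.8)]
top screwdriver [([613, -236, 0], 0.87), ([658, 81, 1], 0.57), ([488, 12, 78], 0.37)]
top case [([658, 81, -1], 0.92), ([431, -74, 41], 0.38)]
scene axis [([468, 302, 59], 0.97), ([500, -44, 42], 0.8), ([470, -370, 34], 0.8)]
scene mark [([579, -38, 44], 0.74), ([529, -360, 31], 0.72), ([561, 343, 53], 0.66)]
scene green_line [([500, -47, 54], 0.72), ([432, -76, 35], 0.44)]
scene yellow_line [([489, 10, 82], 0.69), ([580, -54, 43], 0.66)]
scene post_top [([433, 385, 110], 0.83), ([492, 12, 82], 0.62), ([463, -322, 59], 0.48)]
scene board [([468, 311, 80], 0.9), ([500, -46, 55], 0.67), ([470, -371, 47], 0.66)]
scene jar [([412, 99, 2], 0.56), ([615, -238, 0], 0.38)]
scene screwdriver [([615, -236, 3], 0.71)]
scene case [([662, 76, 2], 0.83), ([492, 12, 82], 0.51)]
1.0
```

View pics/top0.png

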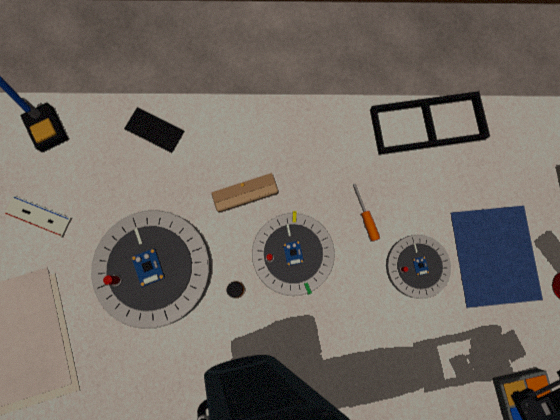

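View pics/scene0.png

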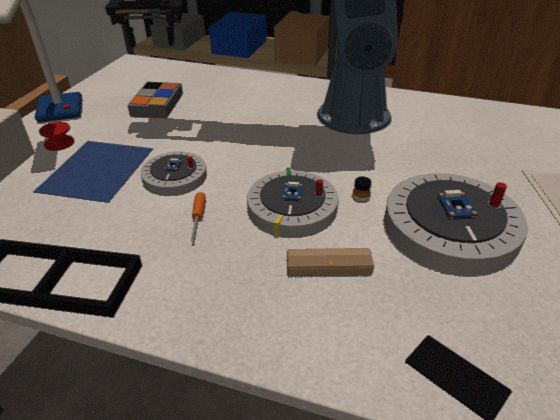

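The middle turntable is at about (500, -46). In the top view its disc is at pixel (293, 253), the post at (270, 257), the mark at (290, 230), the green clip at (308, 289) and the yellow clip at (295, 216). The post is at about 99° and the mark at about 9°. The green clip is at about 203°, so I need roughly 165° clockwise. I'll straddle the post loosely with the fingertips above the board's height and push.

```bash
python3 -m crank '[[[0,0,0],[0.9,-0.77,0],-0.09],[[0,0,0],[0.9,-0.77,0],-0.09],[[0,0,0],[0.9,-0.77,0],-0.09],[[0,0,0],[0.9,-0.77,0],-0.09],[[0,0,0],[0.9,-0.77,0],-0.09],[[0,0,0],[0.9,-0.77,0],-0.09],[[0,0,0],[0.9,-0.77,0],-0.09],[[0,0,0],[0.9,-0.77,0],-0.09]]' 5
python3 -m crank '[[[0,0,-1],[0,0,0],-0.09],[[0,0,-1],[0,0,0],-0.09],[[0,0,-1],[0,0,0],-0.09],[[0,0,-1],[0,0,0],-0.09],[[0,0,-1],[0,0,0],-0.09],[[0,0,-1],[0,0,0],-0.09],[[0,0,-1],[0,0,0],-0.09],[[0,0,-1],[0,0,0],-0.09]]'
cat > h.py <<'E'
from rig import sensors, optics, bot
import numpy as np
from scipy.spatial.transform import Rotation as R
def pose():
    s=sensors.state(); w,x,y,z=s['eef_rot']; M=R.from_quat([x,y,z,w]).as_matrix()
    return s,np.array(s['ee_pos']),M
def togo(target,yaw):
    s,p,M=pose(); psi=np.degrees(np.arctan2(M[1,0],M[0,0]))
    print('t',s['time'],'pos',p.round(1),'yaw',psi.round(1),'tilt z',M[:,2].round(3),'q6',round(s['joint_positions'][5],2))
    print('shift units in tool axes',(M.T@(np.array(target)-p)/30).round(3),'turn units z',round(-np.radians(yaw-psi)/.1,2))
E
python3 -c "
from h import *
togo([491,11,310],99)"
```

```text
time: 1.67
ee_pos: [352.9, -271.6, 404.9]
eef_rot: [0.0, 0.98, 0.201, 0.0]
contact_force: [0.1, -0.4, 0.3]
grip_width: 40.0
grasp_force: 0.0
time: 2.33
ee_pos: [352.5, -273.2, 404.8]
eef_rot: [0.0, 0.822, 0.569, 0.0]
contact_force: [-0.1, -0.1, 0.2]
grip_width: 40.5
grasp_force: 0.0
t 2.3333 pos [ 352.5 -273.2  404.8] yaw 69.4 tilt z [ 0. -0. -1.] q6 -0.57
shift units in tool axes [10.493  0.983  3.16 ] turn units z -5.17
```

```bash
python3 -m crank '[[[0,0,0],[1,0.1,0],-0.09],[[0,0,0],[1,0.1,0],-0.09],[[0,0,0],[1,0.1,0],-0.09],[[0,0,0],[1,0.1,0],-0.09],[[0,0,0],[1,0.1,0],-0.09],[[0,0,0],[1,0.1,0],-0.09],[[0,0,0],[1,0.1,0],-0.09],[[0,0,0],[0.5,0.1,0],-0.09]]' >/dev/null
python3 - <<'E'
from h import *
import cv2
togo([491,11,310],99)
p,d=optics.camera('wrist'); cv2.imwrite('pics/w1.png',p)
for t in ['axis','mark','green_line','yellow_line','post_top','board']:
    print(t,[(np.array(r['xyz']).round(1).tolist(),round(r['confidence'],2)) for r in optics.spot_point('wrist',t)])
E
```

```text
t 3.0 pos [455.9 -69.  404.9] yaw 69.2 tilt z [ 0.001  0.001 -1.   ] q6 -0.05
shift units in tool axes [2.907 0.145 3.167] turn units z -5.2
axis [([496.0, -49.8, 39.3], 0.86), ([469.6, -366.7, 32.9], 0.68)]
mark [([578.9, -34.8, 41.5], 0.57)]
green_line [([426.2, -76.9, 42.5], 0.74)]
yellow_line [([576.8, -49.5, 40.3], 0.62)]
post_top [([462.6, -325.0, 63.4], 0.74), ([492.2, 7.7, 80.1], 0.57)]
board [([502.1, -41.7, 56.8], 0.83)]
```

View pics/w1.png

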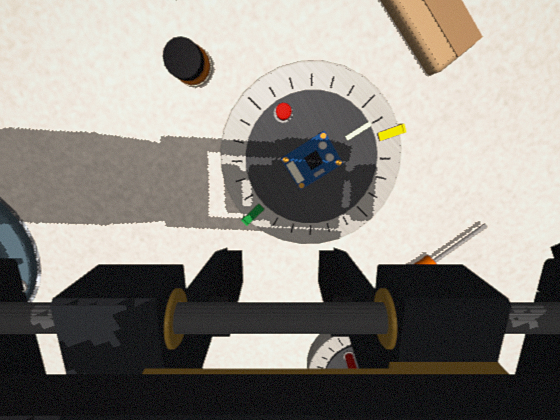

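The wrist view shows the unit clearly: post top at (284, 111), mark end near (370, 126), green clip's inner end near (262, 207), and disc centre near (312, 157). I'll refine the geometry from these pixels.

```bash
cat >> h.py <<'E'
import cv2
def measure(cam='wrist',c0=(500,-46)):
    K=optics.camera_info(cam); Rm=np.array(K['R']); t=np.array(K['t']); C=-Rm.T@t
    img,d=optics.camera(cam)
    v,u=np.mgrid[:420,:560]
    rays=np.stack([(u-K['cx'])/K['fx'],(v-K['cy'])/K['fy'],np.ones(u.shape)],-1)@Rm
    on=lambda z: C+rays*((z-C[2])/rays[...,2])[...,None]
    X=C+rays*d[...,None]
    rr=lambda P: np.hypot(P[...,0]-c0[0],P[...,1]-c0[1])
    m=(d>0)&(X[...,2]>25)&(X[...,2]<50)&(rr(X)<125)
    m=cv2.morphologyEx(m.astype(np.uint8),cv2.MORPH_CLOSE,np.ones((9,9)))
    cs,_=cv2.findContours(m,cv2.RETR_EXTERNAL,cv2.CHAIN_APPROX_NONE); c=max(cs,key=cv2.contourArea)[:,0]
    P=on(36)[c[:,1],c[:,0],:2]; (cx,cy),rad=cv2.minEnclosingCircle(P.astype(np.float32))
    from scipy.optimize import least_squares
    f=least_squares(lambda q:np.hypot(P[:,0]-q[0],P[:,1]-q[1])-q[2],[*c0,105],loss='soft_l1').x
    print('circle',f.round(1),len(P))
    H=cv2.cvtColor(img,cv2.COLOR_BGR2HSV).astype(int); h,s,b=H[...,0],H[...,1],H[...,2]
    A=lambda P: np.degrees(np.arctan2(P[1]-f[1],P[0]-f[0]))
    o={}
    for n,mask,z,r0,r1 in [('post',((h<8)|(h>172))&(s>150)&(b>90),82,40,75),('green',(h>50)&(h<85)&(s>100),41,70,110),('yellow',(h>20)&(h<35)&(s>120),41,70,110),('mark',(s<60)&(b>165),42,44,74)]:
        Q=on(z); k=mask&(np.hypot(Q[...,0]-f[0],Q[...,1]-f[1])>r0)&(np.hypot(Q[...,0]-f[0],Q[...,1]-f[1])<r1)
        if k.sum()<5: print(n,'none',k.sum());continue
        q=np.median(Q[k],0); print(n,k.sum(),q.round(1),'r',np.hypot(*(q[:2]-f[:2])).round(1),'ang',A(q).round(1))
    return img,f
E
python3 -c "
from h import *
measure('wrist');measure('top')"
```

```text
circle [503.2 -46.6 103.2] 534
post 213 [491.   11.7  82. ] r 59.5 ang 101.8
green 193 [416.6 -82.8  41. ] r 93.8 ang -157.3
yellow 254 [596.4 -49.7  41. ] r 93.3 ang -2.0
mark 182 [558.1 -34.1  42. ] r 56.3 ang 12.7
circle [500.8 -46.3  98.9] 151
post 17 [489.2  12.4  82. ] r 59.8 ang 101.3
green none 1
yellow none 3
mark none 0
```

```bash
python3 -m crank '[[[0,0,-1],[0,0,0],-0.09],[[0,0,-1],[0,0,0],-0.09],[[0,0,-1],[0,0,0],-0.09],[[0,0,-1],[0,0,0],-0.09],[[0,0,-1],[0,0,0],-0.09],[[0,0,-0.7],[0,0,0],-0.09],[[0,0,0],[0,0,0.8],-0.09],[[0,0,0],[0,0,0.8],-0.09]]' >/dev/null
python3 -c "
from h import *
togo([491,11.7,230],101.8)"
```

```text
t 4.1167 pos [455.7 -72.6 357.7] yaw 101.7 tilt z [ 0.004 -0.002 -1.   ] q6 -0.62
shift units in tool axes [2.524 1.707 4.255] turn units z -0.02
```

```bash
python3 -m crank '[[[0,0,0],[0.63,0.42,0.3],-0.09],[[0,0,0],[0.63,0.42,0.3],-0.09],[[0,0,0],[0.63,0.42,0.3],-0.09],[[0,0,0],[0.63,0.42,0.3],-0.09],[[0,0,0],[0,0,0],-0.09],[[0,0,0],[0,0,0],-0.09]]' >/dev/null
python3 - <<'E'
from h import *
togo([491,11.7,230],101.8)
img,_=measure('wrist'); cv2.imwrite('pics/w2.png',img)
E
```

```text
t 4.6167 pos [489.   12.8 320.2] yaw 101.8 tilt z [-0.001  0.    -1.   ] q6 -0.42
shift units in tool axes [-0.05   0.061  3.006] turn units z 0.0
circle [495.7 -11.6  75.1] 677
post none 0
green 201 [557.  -58.1  41. ] r 76.9 ang -37.2
yellow 40 [458.5 -64.2  41. ] r 64.4 ang -125.3
mark 1205 [460.8  36.2  42. ] r 59.2 ang 126.2
```

View pics/w2.png

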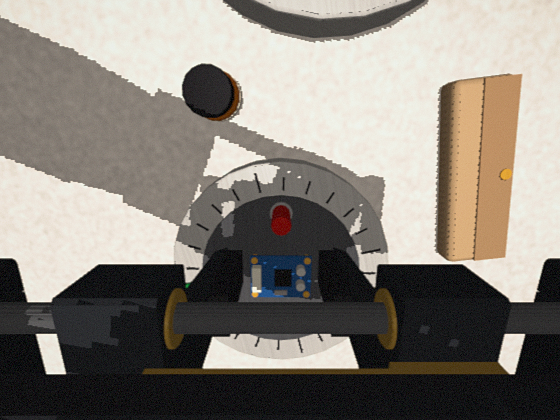

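The post is at column 281, midway between the fingers, so I'll descend to a tip height of about 64 mm, narrow the gap to 24 mm and check the force.

```bash
python3 -m crank '[[[0,0,0],[-0.05,0.06,0.6],-0.09],[[0,0,0],[0,0,0.6],-0.09],[[0,0,0],[0,0,0.6],-0.09],[[0,0,0],[0,0,0.6],-0.09],[[0,0,0],[0,0,0.6],-0.09],[[0,0,0],[0,0,0],-0.45],[[0,0,0],[0,0,0],-0.45],[[0,0,0],[0,0,0],-0.45]]' 3
python3 -c "
from h import *
togo([491,11.7,230],101.8)"
```

```text
time: 5.33
ee_pos: [491.8, 10.7, 232.0]
eef_rot: [0.001, 0.631, 0.775, 0.0]
contact_force: [0.4, -0.4, 0.3]
grip_width: 24.8
grasp_force: 0.0
t 5.3333 pos [491.8  10.7 232. ] yaw 101.7 tilt z [ 0.002 -0.    -1.   ] q6 -0.42
shift units in tool axes [ 0.039 -0.019  0.065] turn units z -0.02
```

```bash
python3 -m crank '[[[0,0,0.2],[0,0.04,0],-0.45],[[0,0,0.3],[0,0.06,0],-0.45],[[0,0,0.3],[0,0.06,0],-0.45],[[0,0,0.4],[0,0.08,0],-0.45],[[0,0,0.5],[-0.003,0.1,0],-0.45],[[0,0,0.5],[-0.003,0.1,0],-0.45],[[0,0,0.5],[-0.003,0.1,0],-0.45],[[0,0,0.5],[-0.003,0.1,0],-0.45]]'
python3 - <<'E'
from h import *
s,p,M=pose(); psi=np.degrees(np.arctan2(M[1,0],M[0,0])); v=p[:2]-[502.5,-46.5]
print(psi,np.degrees(np.arctan2(v[1],v[0])),np.hypot(*v))
img,_=optics.camera('top'); cv2.imwrite('pics/t2.png',cv2.resize(img[180:330,210:390],None,fx=3,fy=3))
E
```

```text
time: 6.0
ee_pos: [510.8, 12.3, 232.0]
eef_rot: [0.001, 0.748, 0.664, 0.0]
contact_force: [-1.8, -0.3, 0.4]
grip_width: 24.5
grasp_force: 0.7
83.2253750862195 81.93226091657158 59.41818512886971
```

View pics/t2.png

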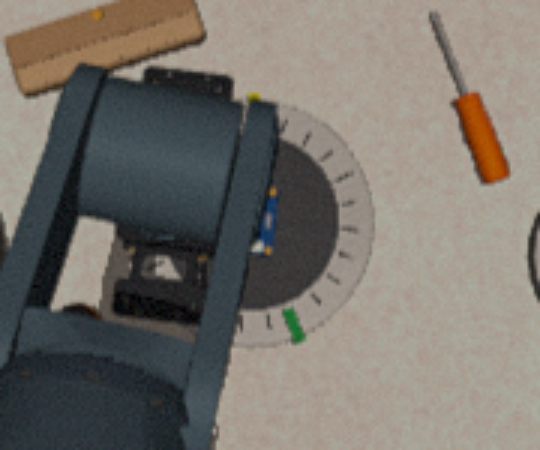

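Contact force is about 1.8 N and the disc is turning. Most of the disc is hidden by the arm in the top view, with the green clip visible at (293, 325) in the crop. I'll carry on round the circle.

```bash
python3 -m crank '[[[0,0,0.6],[-0.0036,0.12,0],-0.45],[[0,0,0.6],[-0.0036,0.12,0],-0.45],[[0,0,0.6],[-0.0036,0.12,0],-0.45],[[0,0,0.6],[-0.0036,0.12,0],-0.45],[[0,0,0.6],[-0.0036,0.12,0],-0.45],[[0,0,0.6],[-0.0036,0.12,0],-0.45],[[0,0,0.6],[-0.0036,0.12,0],-0.45],[[0,0,0.6],[-0.0036,0.12,0],-0.45]]'
cat >> h.py <<'E'
def where():
    s,p,M=pose(); psi=np.degrees(np.arctan2(M[1,0],M[0,0])); v=p[:2]-[502.5,-46.5]
    print('yaw',psi.round(1),'ang',np.degrees(np.arctan2(v[1],v[0])).round(1),'r',np.hypot(*v).round(1),'z',p[2].round(1))
E
python3 -c "
from h import *
where()"
```

```text
time: 6.72
ee_pos: [537.4, 2.5, 231.8]
eef_rot: [0.0, 0.884, 0.468, 0.0]
contact_force: [-1.5, 0.4, 0.6]
grip_width: 24.2
grasp_force: 0.7
yaw 55.8 ang 54.5 r 60.2 z 231.8
```

```bash
for i in 1; do python3 -m crank '[[[0,0,0.6],[-0.0036,0.12,0],-0.45],[[0,0,0.6],[-0.0036,0.12,0],-0.45],[[0,0,0.6],[-0.0036,0.12,0],-0.45],[[0,0,0.6],[-0.0036,0.12,0],-0.45],[[0,0,0.6],[-0.0036,0.12,0],-0.45],[[0,0,0.6],[-0.0036,0.12,0],-0.45],[[0,0,0.6],[-0.0036,0.12,0],-0.45],[[0,0,0.6],[-0.0036,0.12,0],-0.45]]'; done
python3 -c "
from h import *
where()"
python3 -m crank '[[[0,0,0.6],[-0.0036,0.12,0],-0.45],[[0,0,0.6],[-0.0036,0.12,0],-0.45],[[0,0,0.6],[-0.0036,0.12,0],-0.45],[[0,0,0.6],[-0.0036,0.12,0],-0.45],[[0,0,0.6],[-0.0036,0.12,0],-0.45],[[0,0,0.6],[-0.0036,0.12,0],-0.45],[[0,0,0.6],[-0.0036,0.12,0],-0.45],[[0,0,0.6],[-0.0036,0.12,0],-0.45]]'
python3 -c "
from h import *
where()"
```

```text
time: 7.38
ee_pos: [556.6, -18.7, 231.7]
eef_rot: [0.0, 0.97, 0.244, 0.001]
contact_force: [-1.3, 1.8, 1.1]
grip_width: 24.3
grasp_force: 0.7
yaw 28.3 ang 27.3 r 60.8 z 231.7
time: 8.05
ee_pos: [563.8, -46.3, 231.8]
eef_rot: [-0.0, 1.0, 0.007, 0.001]
contact_force: [-0.4, 2.1, 0.6]
grip_width: 24.2
grasp_force: 0.7
yaw 0.8 ang 0.2 r 61.3 z 231.8
```

```bash
python3 -m crank '[[[0,0,0.6],[-0.008,0.12,0],-0.45],[[0,0,0.6],[-0.008,0.12,0],-0.45],[[0,0,0.6],[-0.008,0.12,0],-0.45],[[0,0,0.6],[-0.0036,0.12,0],-0.45],[[0,0,0.6],[-0.0036,0.12,0],-0.45],[[0,0,0.6],[-0.0036,0.12,0],-0.45],[[0,0,0.6],[-0.0036,0.12,0],-0.45],[[0,0,0.6],[-0.0036,0.12,0],-0.45]]'
python3 -m crank '[[[0,0,0.6],[-0.008,0.12,0],-0.45],[[0,0,0.6],[-0.008,0.12,0],-0.45],[[0,0,0.6],[-0.008,0.12,0],-0.45],[[0,0,0.6],[-0.0036,0.12,0],-0.45],[[0,0,0.6],[-0.0036,0.12,0],-0.45],[[0,0,0.6],[-0.0036,0.12,0],-0.45],[[0,0,0.4],[-0.0036,0.08,0],-0.45],[[0,0,0.2],[0,0.04,0],-0.45]]'
python3 - <<'E'
from h import *
where()
for c in ('wrist','top','scene'):
    img,d=optics.camera(c); cv2.imwrite(f'pics/{c}3.png',img)
    for t in ['mark','green_line']: print(c,t,[(np.array(r['xyz']).round(1).tolist(),round(r['confidence'],2)) for r in optics.spot_point(c,t)])
a=cv2.imread('pics/top3.png')[190:320,230:400];b=cv2.imread('pics/scene3.png')[150:260,230:370]
cv2.imwrite('pics/both.png',np.hstack([cv2.resize(a,(392,300)),cv2.resize(b,(382,300))]))
E
```

```text
time: 8.72
ee_pos: [557.2, -74.1, 231.8]
eef_rot: [-0.0, 0.973, -0.231, 0.001]
contact_force: [1.4, 1.5, -0.9]
grip_width: 24.3
grasp_force: 0.8
time: 9.38
ee_pos: [541.1, -93.7, 231.8]
eef_rot: [-0.0, 0.904, -0.429, 0.001]
contact_force: [1.0, -0.3, -1.0]
grip_width: 24.2
grasp_force: 0.7
yaw -50.8 ang -50.7 r 60.9 z 231.8
wrist mark []
wrist green_line []
top mark [([446.0, -101.4, 40.3], 0.91), ([562.5, 347.0, 60.0], 0.69), ([529.6, -356.5, 30.4], 0.6)]
top green_line [([447.7, -104.2, 38.1], 0.44)]
scene mark [([527.6, -360.2, 27.1], 0.92), ([560.8, 339.3, 56.4], 0.84)]
scene green_line []
```

View pics/both.png

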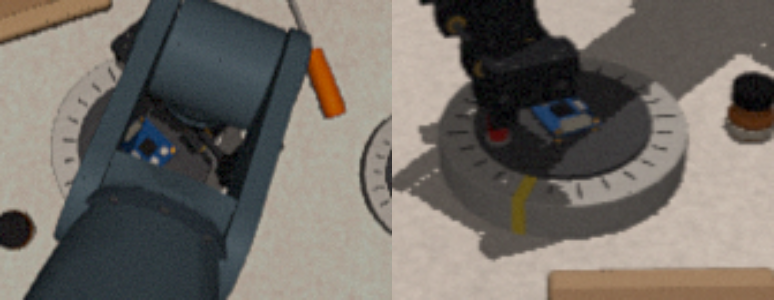

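The arm hides the mark and clip, but by geometry the post is near -47°, which agrees with the network's mark at about -136°. About 20° remains.

```bash
python3 -m crank '[[[0,0,0.4],[-0.004,0.08,0],-0.45],[[0,0,0.6],[-0.008,0.12,0],-0.45],[[0,0,0.6],[-0.008,0.12,0],-0.45],[[0,0,0.6],[-0.004,0.12,0],-0.45],[[0,0,0.5],[-0.003,0.1,0],-0.45],[[0,0,0.3],[0,0.06,0],-0.45],[[0,0,0.2],[0,0.04,0],-0.45],[[0,0,0],[0,0,0],-0.45]]'
python3 -m crank '[[[0,0,0],[0,0,0],-0.45],[[0,0,0],[0,0,0],-0.45]]'
python3 -c "
from h import *
where()"
```

```text
time: 10.5
ee_pos: [524.0, -102.8, 230.8]
eef_rot: [-0.0, 0.824, -0.567, 0.0]
contact_force: [0.6, 0.3, -0.2]
grip_width: 24.0
grasp_force: 0.2
time: 10.67
ee_pos: [524.0, -102.7, 230.6]
eef_rot: [0.0, 0.824, -0.566, -0.0]
contact_force: [0.3, 0.3, 0.6]
grip_width: 24.1
grasp_force: 0.2
yaw -68.9 ang -69.1 r 60.2 z 230.6
```

```bash
python3 -m crank '[[[0,0,0.15],[0,0.03,0],-0.45],[[0,0,0.15],[0,0.03,0],-0.45],[[0,0,0],[0,0,0],-0.45],[[0,0,0],[0,0,0],-0.45]]'
python3 -c "
from h import *
where()"
python3 -m crank '[[[0,0,0],[0,-0.1,0],-0.35],[[0,0,0],[0,0,0],-0.35],[[0,0,0],[0,0,-0.5],-0.35],[[0,0,0],[0,0,-0.8],-0.35],[[0,0,0],[0,0,-0.9],-0.35],[[0,0,0],[0,0,-0.9],-0.35],[[0,0,0],[0,0,-0.9],-0.35],[[0,0,0],[0,0,-0.9],-0.35]]'
python3 -m crank '[[[0,0,0],[-0.7,0,-0.5],-0.35],[[0,0,0],[-0.7,0,0],-0.35],[[0,0,0],[-0.7,0,0],-0.35],[[0,0,0],[-0.7,0,0],-0.35],[[0,0,0],[-0.7,0,0],-0.35],[[0,0,0],[-0.5,0,0],-0.35],[[0,0,0],[0,0,0],-0.35],[[0,0,0],[0,0,0],-0.35]]'
python3 - <<'E'
from h import *
where()
img,_=measure('wrist'); cv2.imwrite('pics/w4.png',img)
for t in ['mark','green_line','axis']: print(t,[(np.array(r['xyz']).round(1).tolist(),round(r['confidence'],2)) for r in optics.spot_point('wrist',t)])
E
```

```text
time: 11.0
ee_pos: [522.3, -103.3, 230.7]
eef_rot: [0.0, 0.816, -0.579, -0.0]
contact_force: [0.8, 1.1, 0.0]
grip_width: 24.2
grasp_force: 0.4
yaw -70.7 ang -70.8 r 60.2 z 230.7
time: 11.67
ee_pos: [525.0, -102.3, 379.0]
eef_rot: [0.0, 0.816, -0.579, -0.0]
contact_force: [0.2, -0.0, 0.1]
grip_width: 29.0
grasp_force: 0.0
time: 12.33
ee_pos: [485.4, 11.4, 392.8]
eef_rot: [0.0, 0.816, -0.578, 0.0]
contact_force: [0.3, 0.8, -0.3]
grip_width: 28.4
grasp_force: 0.0
yaw -70.6 ang 106.5 r 60.3 z 392.8
circle [502.6 -47.3 103.2] 570
post 252 [ 527.5 -101.2   82. ] r 59.4 ang -65.2
green 244 [417.1 -82.9  41. ] r 92.7 ang -157.4
yellow 284 [596.5 -50.2  41. ] r 94.0 ang -1.7
mark 214 [453.7 -74.6  42. ] r 55.9 ang -150.8
mark [([433.5, -82.7, 41.8], 0.6)]
green_line [([428.3, -75.8, 40.5], 0.68)]
axis [([497.0, -49.2, 41.0], 0.74)]
```

View pics/w4.png

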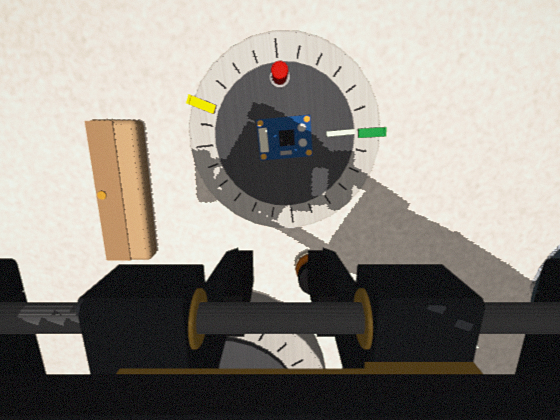

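The mark, from (328, 134) to (354, 132), runs straight into the green clip, whose inner end is near (359, 132). I'll put a number on it using only the mark's own pixels.

```bash
python3 - <<'E'
from h import *
K=optics.camera_info('wrist'); Rm=np.array(K['R']); C=-Rm.T@np.array(K['t'])
img=cv2.imread('pics/w4.png'); H=cv2.cvtColor(img,cv2.COLOR_BGR2HSV).astype(int)
def line(mask,z):
    v,u=np.nonzero(mask); r=np.stack([(u-K['cx'])/K['fx'],(v-K['cy'])/K['fy'],np.ones(len(u))],-1)@Rm
    P=(C+r*((z-C[2])/r[:,2])[:,None])[:,:2]; return P
roi=np.zeros((420,560),bool); roi[120:146,322:356]=True
M=line(roi&(H[...,1]<70)&(H[...,2]>150),42)
roi[:]=False; roi[120:146,355:390]=True
G=line(roi&(H[...,0]>50)&(H[...,0]<85)&(H[...,1]>100),41)
c=np.array([502.6,-47])
for n,P in (('mark',M),('green',G)):
    q=P-c; a=np.degrees(np.arctan2(q[:,1],q[:,0])); r=np.hypot(*q.T)
    print(n,len(P),'ang',np.median(a).round(2),a.mean().round(2),'r',r.min().round(1),r.max().round(1),P.mean(0).round(1))
    print([ (np.mean(a[(r>=k)&(r<k+6)]).round(1)) for k in range(44,104,6) if ((r>=k)&(r<k+6)).any()])
E
```

```text
mark 205 ang -154.58 -154.82 r 44.7 76.7 [445.1 -73.9]
[np.float64(-154.2), np.float64(-154.3), np.float64(-154.4), np.float64(-154.8), np.float64(-154.6), np.float64(-155.8)]
green 244 ang -156.62 -156.63 r 78.9 107.7 [417.1 -83.9]
[np.float64(-156.4), np.float64(-156.7), np.float64(-156.4), np.float64(-156.5), np.float64(-156.8)]
```

The mark is 2.0° short of the clip centre, about 2.6 mm at the rim. The post angle, 1.4° short, agrees. Both are inside the 5 mm limit with margin, and the hand is clear, so I'm handing in.

```bash
python3 -c "
from rig import bot
print(bot.finish_job())"
```

```text
the job is handed in; nothing more can be done
None
```

I turned the disc about 167° clockwise by pushing the red post, took the hand clear and handed the job in; the white mark measured about 2.6 mm from the green clip's centre line (limit 5 mm), and the system gave no verdict.

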